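# Fetch the lens pen from the dust cabinet

## Task

Slide the clear roof door of the dust cabinet open, pull the lens pen up out of its holder inside and stand it in the open steel pot on the bench. Then slide the door fully shut again so that no dust gets in, and leave the pot, the jar, the specimen stage and the slide box where they stand.

Things in the scene. Friction and masses are not known exactly. Their poses are not given: they have to be found in the camera images.
- cabinet: Clear plastic dust cabinet, aluminium edges, 200 (its x) by 340 mm (its y), fixed to the bench. Origin: centre of its underside; z up. Walls 4 mm; tracks along its long sides up to z 166 mm. Roof at z 160-164 mm: the -y half is a fixed grey panel, the +y half an opening, 180 mm (x) by 160 mm (y), under the sliding door. Inner floor at z 8 mm.
- door (a joint): How far the roof door is slid towards the cabinet's -y, in m: 0 = fully shut (over the +y half), 0.16 = fully open (over the fixed half), with a stop at each end. Starts 0 to 0.03. Door 176 x 166 x 5 mm, clear with aluminium frame, top face 171 mm above the bench; sliding it takes 2 to 4 N and it stays where it is left.
- handle (a point): Centre of the top of the door's black upright fin handle, 208 mm above the bench. The fin is 70 mm long along the cabinet's x, 12 mm thick along its y and 37 mm tall above the door, in the middle of the door; it moves with the door. At joint 0 it is at y = +85 mm in the cabinet's frame.
- holder: Round aluminium upright holder fixed to the cabinet's floor under the door, outside diameter 38 mm, bore 32 mm, 60 mm tall, its inner floor 6 mm above its origin. Origin: centre of its underside, 8 mm above the bench.
- pen: Lens pen: straight black rod with a thin aluminium band at mid-length, 18 mm in diameter, 140 mm long, 30 to 55 g, loose, standing upright in the holder with its top at about 154 mm above the bench. Origin: centre of its lower end; its z axis runs up along it.
- pot: Open, empty round steel pot standing loose on the bench, outside diameter 82 mm, inside 76 mm, 85 mm tall, floor 6 mm thick, about 0.45 kg. Origin: centre of its underside; z up. A pen let go in it leans on the rim.
- jar: Closed amber jar with a black cap, 64 mm in diameter, 85 mm tall, 0.35 kg, loose bystander; origin at the centre of its underside. It and the pot may have changed places.
- stage: Low black round specimen stage with a steel top, 100 mm in diameter, 62 mm tall, 0.9 kg, loose bystander; origin at the centre of its underside.
- slidebox: Flat grey slide box, 100 x 140 x 34 mm, 0.4 kg, loose bystander to the left of the pot and the jar; origin at the centre of its underside.
Things that resemble listed ones, but are neither listed nor needed, are in the scene too. Leave any purple look-alike of the pot alone.

How it is judged:
By the outcome, as a careful person would: the job done as asked, in the order asked, and still so for the second after the job is handed in, with the robot touching nothing.
It also fails if it takes over 61 s, if anything falls off the work surface, if the arm or the gripper's body presses on something with over 40 N, if the wrist force passes 120 N, or if a joint passes its speed limit or range.

## Robot

A 6-joint arm with a two-finger parallel gripper is mounted at the origin on the work surface. World frame = base frame: x ahead of the robot, y to its left, z up, the work surface at z = 0. Lengths are in m, angles in rad, forces in N, time in s.
With the tool pointing down it reaches from about 0.3 to 0.825 m from the base axis. Payload 5.4 kg.
Tool frame: the origin (TCP) lies at the very end of the fingers, on their centre line; the grasp point (between the pads) lies 19 mm behind it; z points along the fingers, x is the direction in which the jaws open and shut, and the axes are right-handed (so a half turn about z gives the same grasp; the last joint's range is limited). The gripper opens to 92 mm and grips with 3 to 60 N. Pads are 20 mm wide; open, the fingers measure 128 mm over their backs; the gripper's body (75 mm by 189 mm) begins 69 mm behind the grasp point.
Start: joints at [1.131, 0.158, 1.597, -0, 1.386, -0.21], TCP at [0.131, 0.56, 0.215] pointing down, gripper open.
Joint ranges: [-2.91, 2.91], [-0.94, 2.29], [0.18, 2.7], [-1.29, 4.43], [0.17, 2.64], [-3, 3]. Speed limits (rad/s): [2.57, 2.57, 3.14, 3.14, 3.14, 3.14].

## Interface

Orientations are given as a rotation vector (axis times angle).
In Python, from workcell import bot gives the robot as it stands. Calls block until the motion is done:
- bot.goto(position, orientation): joint-space move of the TCP to a pose.
- bot.line_to(position, rot=None, max_speed=0.15): straight line of the TCP; rot=None keeps the orientation; max_speed is the mean speed in m/s.
- bot.set_joints(angles): joint-space move.
- bot.set_gripper(opening, newtons=None): opening from 0.0 (shut) to 1.0 (fully open); newtons is the grip in N (None keeps the last); returns when the fingers have stopped.
- bot.hold(seconds).
- bot.inverse_kinematics(position, orientation): joint angles nearest the present ones, or None.
- bot.read_camera(name): name is "side" or "top"; returns a dict with "pixels" (480x640x3 uint8, blue, green, red), "fx", "fy", "cx", "cy" (pixels), "k1" (the pictures are not rectified: a ray, as slopes to the right and down, at radius r is drawn at 1 + k1 r^2 times it, then the intrinsics apply), "R" (3x3) and "t" (3): a world point X has camera coordinates R X + t. Camera axes: x right, y down, z forward; pixel columns grow to the right and rows downward; lengths in m; the calibration is good to about 2 mm. A picture is of the moment at which its call begins. There is no depth.
A pose or a line that the arm cannot do raises bot.MotionError and nothing moves.
- bot.job_done(): hands the job in, once; it reports no verdict.
Readings, each from a call of its own:
- bot.current_clock(): time.
- bot.current_joints(): joint angles.
- bot.current_joint_vel(): joint speeds.
- bot.current_effort(): joint torques, N m.
- bot.current_ee_pos(): TCP position.
- bot.current_tool_rot(): TCP orientation.
- bot.current_contact_force(): force on the tool from outside, world axes, zero at the start.
- bot.current_ft_torque(): the same for the moment, N m.
- bot.current_opening(): opening from 0.0 (shut) to 1.0 (fully open).
Only numpy, scipy, OpenCV 4.12 (cv2) and the standard library are available. Lean on these libraries where they do the work, as an engineer would, in place of code of your own. Each camera call takes 0.05 s, during which the arm holds its last target.

## Working session

There is one attempt and no reset: what is moved stays moved. The work goes in short steps, each a Python script; the robot and the scene stay as the last script left them, time stands still between calls to the robot, and variables do not carry over. Pictures are saved under pics/ and viewed, and the job is handed in when it is done.

```bash
ls; mkdir -p pics; python3 - <<'E'
from workcell import bot
import cv2
for n in("side","top"):
    d=bot.read_camera(n); cv2.imwrite(f"pics/{n}0.png",d["pixels"])
    print(n,d["fx"],d["fy"],d["cx"],d["cy"],d["k1"],d["R"],d["t"])
print(bot.current_clock(),bot.current_tool_rot())
E
```

```text
pics
side 433.85460574328243 433.85460574328243 319.0731575945352 239.74938418935977 -0.06523440025165264 [[-9.88926949e-01 -1.48401766e-01 -6.36644972e-04]
 [-1.40560136e-01  9.38030443e-01 -3.16767636e-01]
 [ 4.76060691e-02 -3.13170565e-01 -9.48502957e-01]] [0.47365998 0.05787382 1.07124039]
top 506.3046811177742 506.3046811177742 314.19455074718735 245.53794629118215 -0.0570900824461803 [[ 0.0180196  -0.99970438  0.01632293]
 [-0.99308635 -0.01978953 -0.11570597]
 [ 0.11599479 -0.0141251  -0.99314938]] [0.02581135 0.48243088 1.39793385]
0.1 [ 2.46084832  1.9516276  -0.00247852]
```

View pics/side0.png

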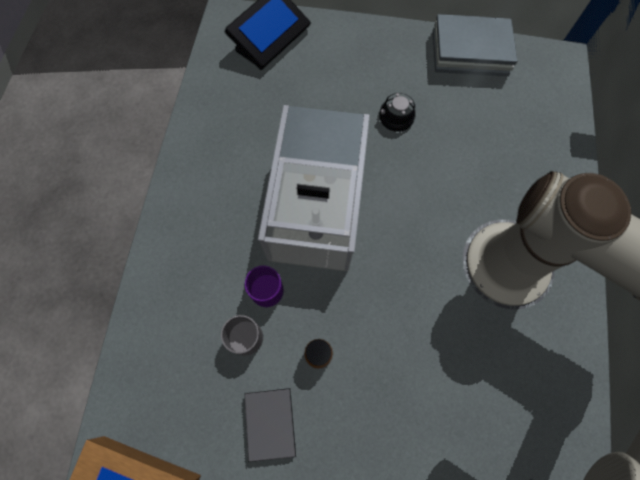

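View pics/top0.png

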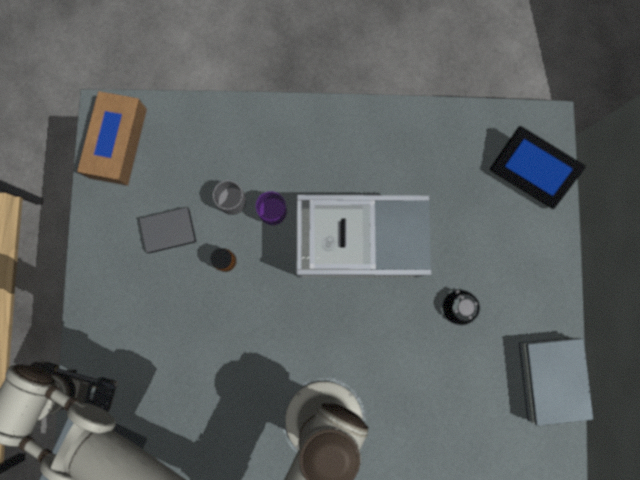

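```bash
cat > h.py <<'E'
import numpy as np, cv2
from workcell import bot
def ray(d,u,v):
    K=np.array([[d["fx"],0,d["cx"]],[0,d["fy"],d["cy"]],[0,0,1]])
    # k1 model: single radial term
    p=cv2.undistortPoints(np.array([[[u,v]]],float),K,np.array([d["k1"],0,0,0,0.]))[0,0]
    R=np.array(d["R"]);t=np.array(d["t"])
    return -R.T@t, R.T@np.array([p[0],p[1],1.])
def plane(d,u,v,z):
    c,r=ray(d,u,v); return c+r*(z-c[2])/r[2]
def proj(d,X):
    K=np.array([[d["fx"],0,d["cx"]],[0,d["fy"],d["cy"]],[0,0,1]])
    rv,_=cv2.Rodrigues(np.array(d["R"]))
    return cv2.projectPoints(np.array([X],float),rv,np.array(d["t"],float),K,np.array([d["k1"],0,0,0,0.]))[0][0,0]
def tri(obs):
    A=np.zeros((3,3));b=np.zeros(3)
    for d,u,v in obs:
        c,r=ray(d,u,v);r/=np.linalg.norm(r);M=np.eye(3)-np.outer(r,r);A+=M;b+=M@c
    return np.linalg.solve(A,b)
def crop(d,u0,v0,u1,v1,s,name):
    cv2.imwrite("pics/"+name,cv2.resize(d["pixels"][v0:v1,u0:u1],None,fx=s,fy=s,interpolation=cv2.INTER_CUBIC))
E
python3 - <<'E'
from h import *
s=bot.read_camera("side");t=bot.read_camera("top")
crop(s,220,90,380,280,3,"sc.png");crop(t,190,170,440,290,3,"tc.png")
E
```

```text
(no output)
```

View pics/sc.png

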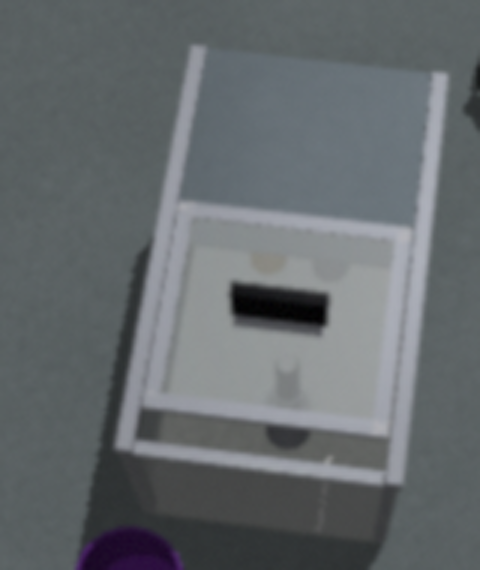

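View pics/tc.png

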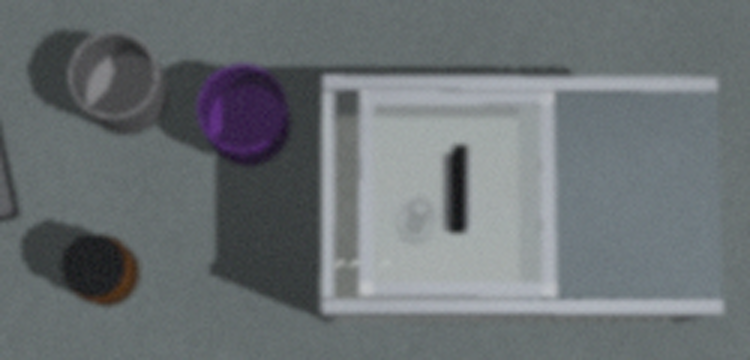

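```bash
python3 - <<'E'
from h import *
s=bot.read_camera("side");t=bot.read_camera("top")
f=lambda x,y:((x+.5)/3-.5+190,(y+.5)/3-.5+170)
g=lambda x,y:((x+.5)/3-.5+220,(y+.5)/3-.5+90)
for n,d,fn,cs in(("top",t,f,[(322,75),(718,78),(722,312),(322,314)]),("side",s,g,[(192,46),(447,75),(398,482),(117,450)])):
    P=[plane(d,*fn(*c),.166) for c in cs]; P=np.array(P)
    print(n,P[:,:2].round(4).tolist(),[np.linalg.norm(P[i]-P[i-1]).round(4) for i in range(4)],P.mean(0).round(4))
def blob(d,mask,box,name,z):
    u0,v0,u1,v1=box; m=np.zeros_like(mask);m[v0:v1,u0:u1]=mask[v0:v1,u0:u1]
    n,l,st,c=cv2.connectedComponentsWithStats(m.astype(np.uint8))
    i=1+np.argmax(st[1:,4]); cnt=cv2.findContours((l==i).astype(np.uint8),0,1)[0][0]
    r=cv2.minAreaRect(cnt); print(name,st[i],c[i].round(2),np.round(r[0],2),np.round(r[1],1),round(r[2],1),plane(d,*c[i],z).round(4)); return c[i]
for n,d,boxes in(("top",t,{"fin":(330,212,352,252),"purple":(250,185,295,230),"jar":(205,240,235,275)}),("side",s,{"fin":(290,175,335,205),"purple":(240,260,290,310),"jar":(300,335,340,372)})):
    im=d["pixels"].astype(int); mx=im.max(2);hsv=cv2.cvtColor(d["pixels"],cv2.COLOR_BGR2HSV)
    blob(d,mx<50,boxes["fin"],n+" fin",.205)
    blob(d,(hsv[...,1]>120)&(hsv[...,0]>120)&(hsv[...,0]<160),boxes["purple"],n+" purple",.085)
    blob(d,mx<45,boxes["jar"],n+" jarcap",.085)
# pen top
print("pen", tri([(t,*f(420,207)),(s,*g(287,362))]), plane(t,*f(420,207),.154),plane(s,*g(287,362),.154))
crop(t,195,170,250,280,6,"tp.png");crop(s,210,300,345,375,5,"sp.png")
crop(t,310,220,350,262,12,"tpen.png");crop(s,280,195,350,260,9,"spen.png")
E
```

```text
top [[0.5965, 0.0835], [0.6016, -0.258], [0.3996, -0.2596], [0.3917, 0.079]] [np.float64(0.2049), np.float64(0.3416), np.float64(0.202), np.float64(0.3387)] [ 0.4974 -0.0888  0.166 ]
side [[0.6023, -0.2563], [0.3998, -0.2594], [0.3968, 0.0775], [0.5955, 0.0834]] [np.float64(0.3398), np.float64(0.2025), np.float64(0.3369), np.float64(0.1988)] [ 0.4986 -0.0887  0.166 ]
top fin [341 220   4  27  79] [342.04 232.68] [342.   232.98] [ 3. 26.] 2.4 [ 0.4945 -0.0308  0.205 ]
top purple [256 193  29  31 618] [269.65 207.73] [270.1 207.3] [31.1 26.9] 60.3 [0.5764 0.159  0.085 ]
top jarcap [211 249  20  20 317] [220.52 258.09] [220.5 258.5] [19. 19.] 90.0 [0.4361 0.2873 0.085 ]
side fin [297 185  32  14 298] [312.42 191.45] [312.25 191.47] [31.1  9.8] 7.1 [ 0.4968 -0.0259  0.205 ]
side purple [ 245  266   38   41 1201] [263.75 285.75] [264.25 285.75] [41.  36.1] 45.0 [0.5793 0.1633 0.085 ]
side jarcap [304 339  27  29 587] [317.12 353.35] [316.75 353.25] [25.5 27.6] 45.0 [0.4395 0.2909 0.085 ]
pen [ 0.48623887 -0.00266058  0.15972897] [ 0.48568585 -0.00269465  0.154     ] [ 0.48793859 -0.0052679   0.154     ]
```

View pics/tpen.png

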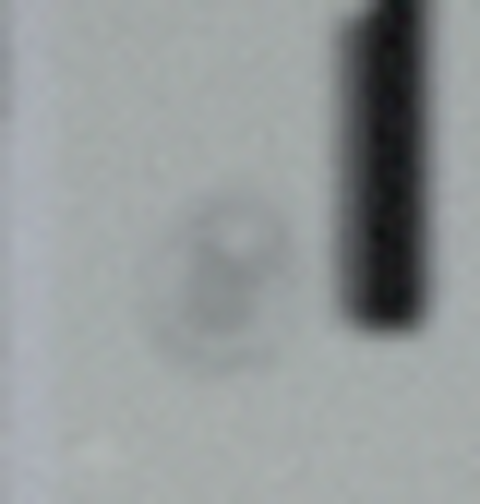

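View pics/spen.png

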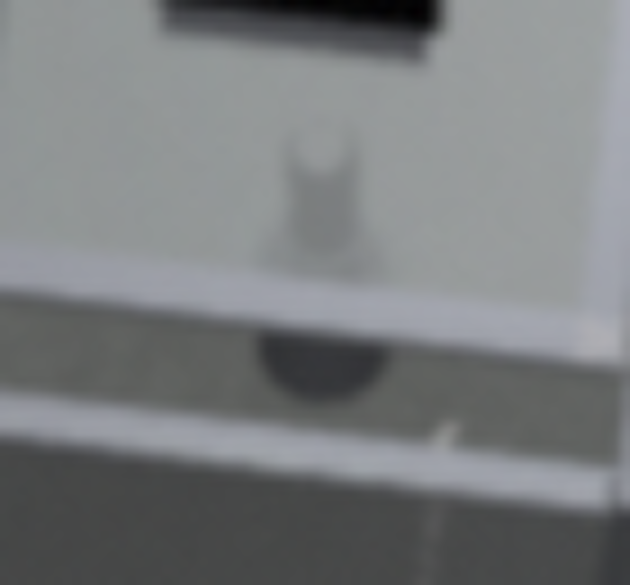

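View pics/tp.png

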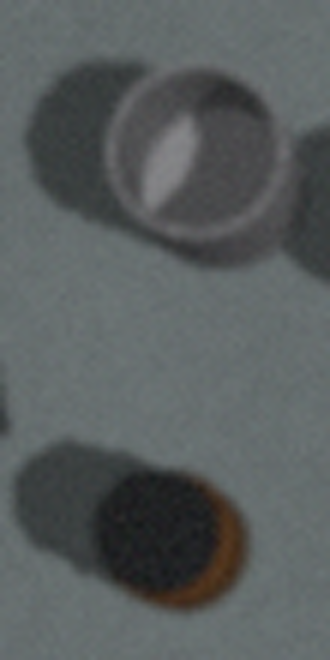

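View pics/sp.png

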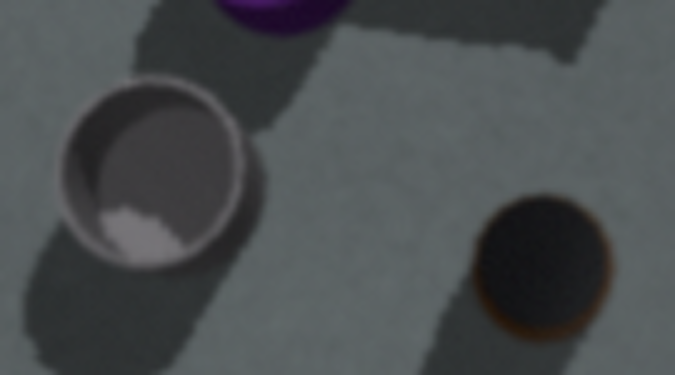

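```bash
cat >> h.py <<'E'
YAW=0.017; C=np.array([0.498,-0.0888]); A=(np.pi/2+YAW)/2
ROT=np.pi*np.array([np.cos(A),np.sin(A),0])
EY=np.array([-np.sin(YAW),np.cos(YAW)]); EX=np.array([np.cos(YAW),np.sin(YAW)])
def st(m=""): print(m,round(bot.current_clock(),2),np.round(bot.current_ee_pos(),4),np.round(bot.current_contact_force(),1),round(bot.current_opening(),3))
E
python3 - <<'E'
from h import *
s=bot.read_camera("side");t=bot.read_camera("top")
a=((193.5)/6-.5+195,152.5/6-.5+170);b=(152.5/5-.5+210,170.5/5-.5+300)
print("pot",plane(t,*a,.085),plane(s,*b,.085),tri([(t,*a),(s,*b)]))
fx,fy=0.496,-0.029
bot.goto([fx,fy,.28],ROT); st()
bot.set_gripper(0.6,20)
bot.line_to([fx,fy,.178],max_speed=.12); st("down")
bot.set_gripper(0,20); st("grip")
s=bot.read_camera("side");crop(s,220,90,380,280,3,"s1.png")
E
```

```text
pot [0.60964748 0.27720839 0.085     ] [0.61062041 0.27494025 0.085     ] [0.60829946 0.27571758 0.09394066]
 2.87 [ 0.496  -0.0284  0.2799] [ 0.5  0.6 -0.2] 0.997
down 4.56 [ 0.4966 -0.0292  0.1789] [-1.  -0.5  0.2] 0.6
grip 5.28 [ 0.4961 -0.0293  0.1781] [-0.8 -2.7 -0.1] 0.134
```

View pics/s1.png

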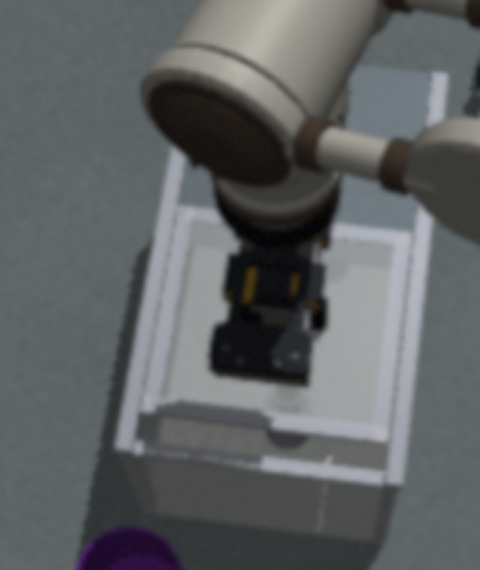

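The side view shows the fingers around the fin (near pixel 312,195), and the opening reads 12.3 mm, so the fin is gripped. I'll slide it open.

```bash
python3 - <<'E'
from h import *
p=np.array(bot.current_ee_pos())
q=p.copy();q[:2]-=EY*.130;q[2]=.178
bot.line_to(q,max_speed=.09); st("slid")
bot.set_gripper(.6); st("open")
q[2]=.29; bot.line_to(q,max_speed=.15)
q=np.array([.42,-.22,.33]); bot.goto(q,ROT); st("away")
s=bot.read_camera("side");t=bot.read_camera("top")
crop(s,220,90,380,280,3,"s2.png");crop(t,290,170,440,290,4,"t2.png")
E
```

```text
slid 6.93 [ 0.4983 -0.1597  0.1781] [-1.  -1.5  3. ] 0.126
open 7.71 [ 0.4983 -0.1593  0.178 ] [-0.2  0.6  0.4] 0.604
away 9.12 [ 0.4197 -0.22    0.3292] [ 0.1 -0.8 -0.6] 0.601
```

View pics/s2.png

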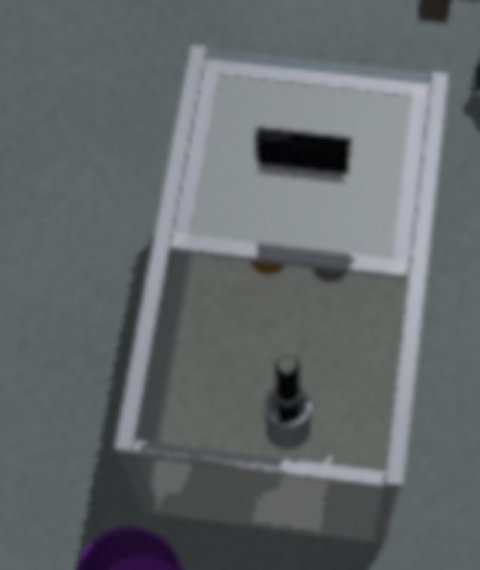

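View pics/t2.png

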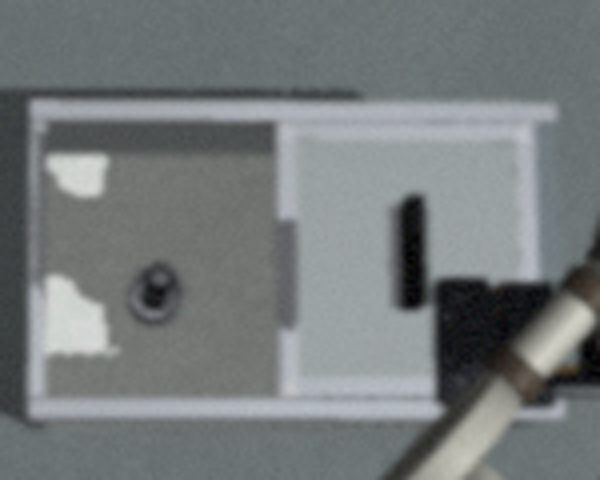

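The door is open, with its fin now at about (390,233) in the top view. The pen stands in the holder, its top near (330,241) in the top view. Next I'll measure the pen more closely.

```bash
python3 - <<'E'
from h import *
s=bot.read_camera("side");t=bot.read_camera("top")
crop(s,300,200,330,245,13,"s3.png");crop(t,315,228,345,258,18,"t3.png")
E
```

```text
(no output)
```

View pics/s3.png

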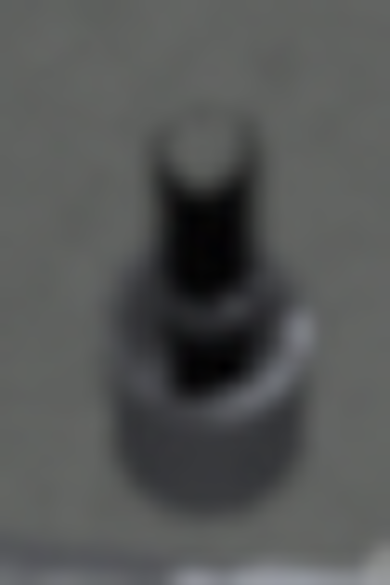

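View pics/t3.png

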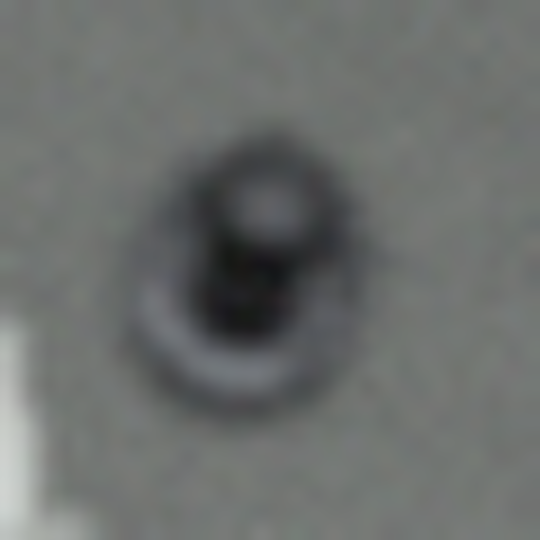

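```bash
python3 - <<'E'
from h import *
s=bot.read_camera("side");t=bot.read_camera("top")
S=lambda x,y:((x+.5)/13-.5+300,(y+.5)/13-.5+200)
T=lambda x,y:((x+.5)/18-.5+315,(y+.5)/18-.5+228)
print("top z.154",plane(t,*T(268,208),.154),plane(s,*S(205,155),.154),tri([(t,*T(268,208)),(s,*S(205,155))]))
print("holder rim .068",plane(t,*T(245,300),.068),plane(s,*S(212,340),.068))
for z in(.154,.075,.014):
    X=np.array([.488,-.0045,z]);a=proj(t,X);b=proj(s,X)
    print(z,(a-[315,228]+.5)*18-.5,(b-[300,200]+.5)*13-.5)
E
```

```text
top z.154 [ 0.48459307 -0.00206734  0.154     ] [ 0.48759122 -0.00262522  0.154     ] [ 0.48610591 -0.00232696  0.15392357]
holder rim .068 [ 0.48162254 -0.00258317  0.068     ] [ 0.48687538 -0.00136938  0.068     ]
0.154 [285.36226442 184.6898033 ] [204.28387098 144.46008508]
0.075 [260.28922909 252.97450668] [208.18317516 309.77064215]
0.014 [242.79582556 300.61378104] [210.82836866 421.80305796]
```

```bash
python3 - <<'E'
from h import *
x,y=.486,-.0025
bot.goto([x,y,.30],ROT); bot.set_gripper(.6)
bot.line_to([x,y,.20],max_speed=.15); st()
bot.line_to([x,y,.119],max_speed=.1); st("down")
bot.set_gripper(0,20); st("grip")
bot.line_to([x,y,.145],max_speed=.06); st("lift")
bot.line_to([x,y,.30],max_speed=.15); st("lift")
s=bot.read_camera("side");t=bot.read_camera("top")
crop(s,220,90,380,280,3,"s4.png");crop(t,290,170,440,290,4,"t4.png")
E
```

```text
11.37 [ 0.4866 -0.0027  0.201 ] [-0.4  0.   0.3] 0.603
down 12.32 [ 0.4866 -0.0027  0.1197] [0.1 0.2 0.3] 0.6
grip 12.97 [ 0.486  -0.0025  0.1191] [ 1.1 -0.4 -0.2] 0.187
lift 13.56 [ 0.4861 -0.0025  0.1453] [ 0.2 -0.6 -0.3] 0.187
lift 14.74 [ 0.4855 -0.0024  0.2988] [-0.5  0.3 -0.5] 0.188
```

View pics/s4.png

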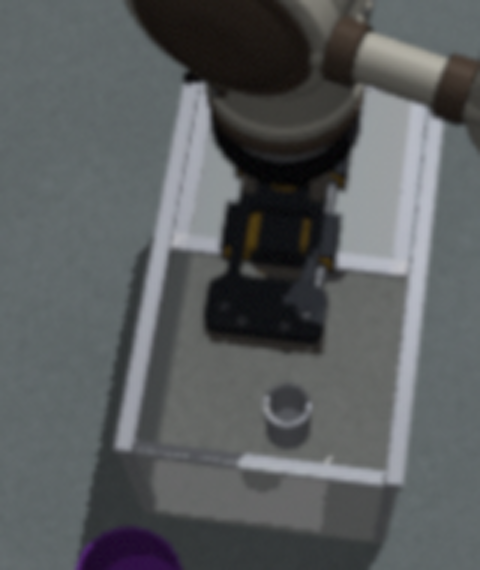

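The holder is empty in the side view (near 315,225) and the opening reads 17.3 mm, so the pen is in the gripper. On to the pot.

```bash
python3 - <<'E'
from h import *
x,y=.6095,.2755
bot.line_to([.486,-.0025,.325],max_speed=.15)
bot.goto([x,y,.325],ROT); st()
s=bot.read_camera("side");t=bot.read_camera("top")
crop(s,190,200,340,380,3,"s5.png");crop(t,160,150,300,290,4,"t5.png")
bot.line_to([x,y,.215],max_speed=.15); st()
E
```

```text
16.32 [0.6096 0.2743 0.3251] [-0.4 -0.3  0.7] 0.19
 17.31 [0.6102 0.2756 0.2165] [0.4 0.3 0.4] 0.187
```

View pics/s5.png

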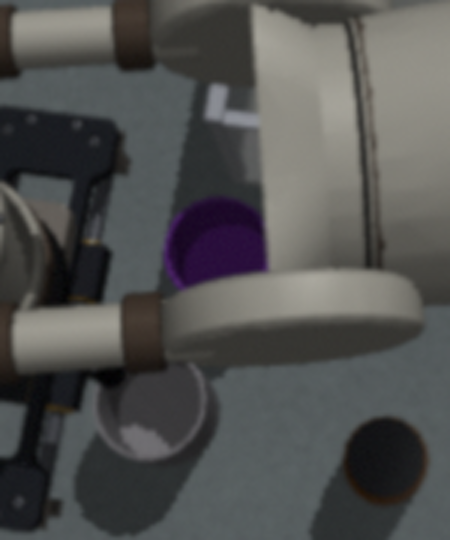

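View pics/t5.png

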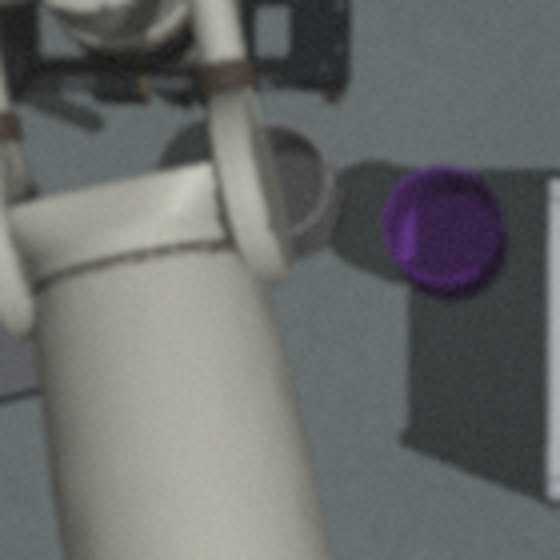

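The pot hasn't moved and is partly hidden by the arm. I'll lower slowly and check the force as I go.

```bash
python3 - <<'E'
from h import *
x,y=.6095,.2755
bot.line_to([x,y,.120],max_speed=.08); st()
z=.120
while z>.109:
    z-=.002; bot.line_to([x,y,z],max_speed=.03); f=bot.current_contact_force(); st(z)
    if f[2]>3: break
bot.set_gripper(.35); bot.hold(.4); st("rel")
s=bot.read_camera("side");crop(s,190,200,340,380,3,"s6.png")
bot.line_to([x,y,.27],max_speed=.12); st()
bot.goto([.50,.02,.32],ROT)
s=bot.read_camera("side");t=bot.read_camera("top")
crop(s,190,260,340,380,4,"s7.png");crop(t,160,150,300,290,4,"t7.png"); st()
E
```

```text
18.64 [0.61   0.2756 0.1209] [ 0.6 -0.1  0.5] 0.191
0.118 18.89 [0.6095 0.2755 0.1181] [ 0.2 -0.6 -0.5] 0.191
0.11599999999999999 19.14 [0.6094 0.2754 0.1158] [-1.  -0.5 -0.9] 0.192
0.11399999999999999 19.39 [0.6094 0.2755 0.1138] [ 0.2 -1.1  0.1] 0.19
0.11199999999999999 19.64 [0.6094 0.2755 0.1118] [ 0.3  0.3 -0.6] 0.19
0.10999999999999999 19.89 [0.6103 0.2757 0.111 ] [0.5 0.  4.2] 0.189
rel 20.71 [0.6095 0.2755 0.11  ] [-0.4  0.2 -0.1] 0.35
 22.24 [0.609  0.2754 0.2688] [-0.2 -0.6  1.4] 0.349
 23.43 [0.5004 0.0209 0.3196] [ 0.1 -0.  -0.5] 0.349
```

View pics/s7.png

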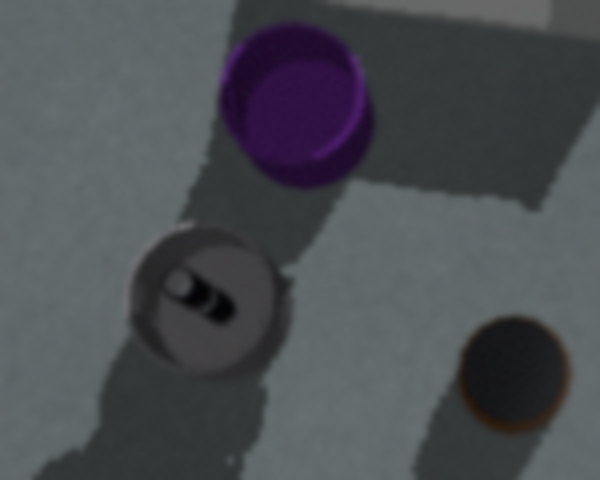

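View pics/t7.png

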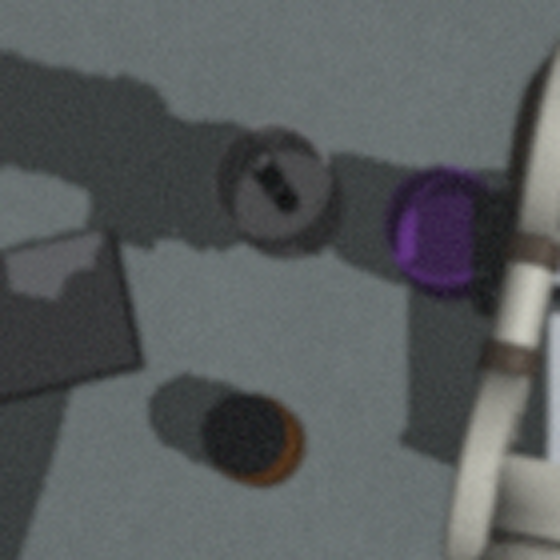

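The pen stands nearly upright inside the pot (side view near 240,333; top view near 228,195), with nothing else disturbed. Now I'll shut the door.

```bash
python3 - <<'E'
from h import *
p=np.array([.4983,-.1593])
bot.goto([*p,.30],ROT); bot.set_gripper(.6)
bot.line_to([*p,.178],max_speed=.12); st("down")
bot.set_gripper(0,20); st("grip")
p=np.array(bot.current_ee_pos())[:2]
d=.145; bot.line_to([*(p+EY*d),.178],max_speed=.09); st("slid")
while d<.170:
    d+=.0015; bot.line_to([*(p+EY*d),.178],max_speed=.03); f=bot.current_contact_force(); st(round(d,4))
    if f[1]<-11: break
bot.set_gripper(.6); st("open")
E
```

```text
down 25.87 [ 0.4989 -0.1597  0.179 ] [-0.1  0.2  0.8] 0.6
grip 26.58 [ 0.4983 -0.1594  0.178 ] [ 0.8 -0.8 -0. ] 0.131
slid 28.34 [ 0.4958 -0.0142  0.178 ] [-0.1  2.7  1.1] 0.129
0.1465 28.59 [ 0.4958 -0.0131  0.178 ] [ 0.8 -2.  -0.1] 0.13
0.148 28.84 [ 0.4958 -0.0114  0.178 ] [ 0.3 -1.9  0.3] 0.13
0.1495 29.09 [ 0.4957 -0.0097  0.178 ] [-0.6 -2.1  1.8] 0.133
0.151 29.34 [ 0.4957 -0.0082  0.178 ] [-0.6 -0.7  0.1] 0.13
0.1525 29.59 [ 0.4957 -0.0067  0.178 ] [-0.2 -1.2  0.3] 0.13
0.154 29.84 [ 0.4957 -0.0052  0.178 ] [-1.1 -0.5  1.1] 0.128
0.1555 30.09 [ 0.4956 -0.0037  0.178 ] [-1.1 -0.6  1.4] 0.129
0.157 30.34 [ 0.4956 -0.0036  0.178 ] [-1.1 -6.7  0.5] 0.13
0.1585 30.59 [ 0.4956 -0.0036  0.178 ] [ -1.8 -12.8  -0.7] 0.131
open 31.37 [ 0.4956 -0.0008  0.178 ] [ 0.7 -0.5  0.3] 0.6
```

```bash
python3 - <<'E'
from h import *
bot.line_to([.4956,-.0008,.30],max_speed=.12); bot.goto([.35,-.30,.35],ROT); st()
s=bot.read_camera("side");t=bot.read_camera("top")
cv2.imwrite("pics/s8.png",s["pixels"]);crop(t,130,150,490,320,2,"t8.png");crop(s,210,90,370,380,2,"s8c.png")
E
```

```text
33.81 [ 0.3505 -0.2993  0.3497] [0.4 0.4 0.2] 0.6
```

View pics/s8c.png

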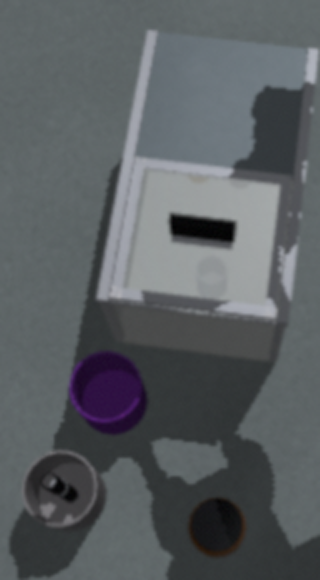

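View pics/t8.png

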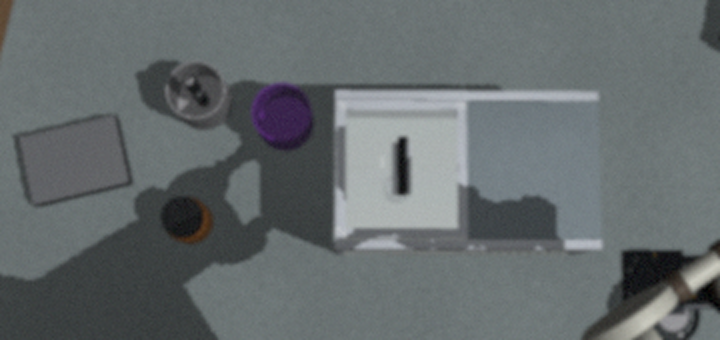

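The door's frame now meets the cabinet's end in both views, with no gap. The pen is in the steel pot, and the jar and slide box are where they were.

```bash
python3 - <<'E'
from h import *
bot.hold(.3); st(); bot.job_done()
E
```

```text
34.21 [ 0.3502 -0.2997  0.3499] [-0.4 -0.6  1.1] 0.597
the job is handed in; nothing more can be done
```

I opened the roof door, lifted the lens pen out of its holder and stood it in the open steel pot. I then slid the door shut against its stop and handed the job in at 34.2 s of the 61 s allowed.

- **Door:** while closing, the handle stopped at y = -3.6 mm and the push-back rose to about 13 N. I expected -3.8 mm for fully shut. The last pictures show no gap at the +y end.
- **Pen:** the last pictures show it inside the pot, nearly upright, and the gripper well clear of everything.
- **Other objects:** the pot, jar, slide box and purple look-alike appear unmoved by eye; I did not measure their positions again. The stage was not in my last close-up pictures. The arm stayed high above it and I felt no unexpected contact.

No check failed or disagreed beyond the 1–3 mm difference between the two camera views in the measurements I used.

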